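# Free the stuck vial block of a dry-block heater

## Robot

A 6-joint arm with a two-finger parallel gripper is mounted at the origin on a cart in front of the work surface, level with it; the furniture and walls round the work are solid. World frame = base frame: x ahead of the robot, y to its left, z up, the work surface at z = 0. Lengths are in m, angles in rad, forces in N, time in s.
With the tool pointing down it reaches from about 0.225 to 0.725 m from the base axis. Payload 3.1 kg.
Tool frame: the origin (TCP) lies at the very end of the fingers, on their centre line; the grasp point (between the pads) lies 19 mm behind it (arm.grip_depth is the distance from the TCP to the grasp point, in m); z points along the fingers, y is the line along which they close (so a half turn about z gives the same grasp; the last joint's range is limited). The gripper opens to 85 mm and grips with 20 to 120 N. Pads are 22 mm wide; open, the fingers measure 114 mm over their backs; the gripper's body (76 mm by 85 mm) begins 54 mm behind the grasp point. The pads swing forward as they close: fully open they stand 13 mm farther back than shut.
Start: joints at [1.054, 0.048, 0.099, 1.622, 0, 1.443], TCP at [0.199, 0.486, 0.231] pointing down, gripper open.
Joint ranges: [-2.91, 2.91], [-0.99, 1.94], [-1.21, 1.42], [-2.12, 2.29], [-1.49, 1.47], [-3.14, 3.14]. Speed limits (rad/s): [2.79, 2.79, 3.14, 3.14, 3.14, 3.14].

## Interface

Orientations are given as a unit quaternion [x, y, z, w].
In Python, from plant import arm, open_gripper, grasp, snapshot, workorder, search_frame, landmark_of, monitor gives the robot as it stands. Calls block until the motion is done:
- arm.move_to(position, orientation): joint-space move of the TCP to a pose.
- arm.movel(position, speed=0.15, rot=None): straight line of the TCP; rot=None keeps the orientation; speed is the mean speed in m/s.
- arm.goto_joints(angles): joint-space move.
- open_gripper() and grasp(): open the fingers fully, or close them until they stop; the grip force is fixed at half the most.
- arm.dwell(seconds).
- arm.ik(position, orientation): joint angles nearest the present ones, or None.
- snapshot(name): name is "scene" or "top" or "wrist"; returns a dict with "frame" (420x560x3 uint8, blue, green, red), "depth" (420x560 float32, m along the optical axis (not along the pixel's ray), 0 where there is no reading), "intrinsics" (3x3 intrinsics, pixels), "position" and "attitude" of the camera in the world. Camera axes: x right, y up, looking along -z (the intrinsics and any distortion apply to the point x, -y, -z); pixel columns grow to the right and rows downward; lengths in m; the calibration is good to about 2 mm. A picture is of the moment at which its call begins.
A pose or a line that the arm cannot do raises arm.MotionError and nothing moves.
- workorder.sign_off(): hands the job in; it is judged then, once.
Trained networks look in a picture, given as the dict that the camera call returned (one of the last four; its "shot" number tells which), for a name from the list of things; names that differ only in an ending like _2 or _b are one class to them, and where a whole thing is asked for, a point or a joint stands for the part that bears it (a point fixed in the world has none). Each returns a list of dicts, best first, with "p" (0 to 1); they miss things now and then, are a little off and sometimes report something else, mostly with a low value. They report only what shows in the picture. A call takes as long as a camera call. They do not tell look-alikes from the thing itself.
- search_frame(picture, name): "bbox" ([centre column, centre row, width, height] in pixels, round what is visible of it).
- landmark_of(picture, name): "centre" ([column, row] in pixels: a listed point, or the origin of a listed thing).
Readings, each from a call of its own:
- monitor.read_time(): time.
- monitor.read_joint_pos(): joint angles.
- monitor.read_joint_vel(): joint speeds.
- monitor.read_joint_efforts(): joint torques, N m.
- monitor.read_position(): TCP position.
- monitor.read_tool_rot(): TCP orientation.
- monitor.read_ft_force(): force on the tool from outside, world axes, zero at the start.
- monitor.read_moment(): the same for the moment, N m.
- monitor.read_gripper_width(): opening from 0.0 (shut) to 1.0 (fully open).
- monitor.read_grasp_force(): force on a finger pad.
Only numpy, scipy, OpenCV 4.12 (cv2) and the standard library are available. Lean on these libraries where they do the work, as an engineer would, in place of code of your own. Each camera call takes 0.05 s, during which the arm holds its last target. There are 200 camera calls.

## Task

The aluminium vial block has stuck in the well of the small dry-block heater: turn the black clamp knob on the heater's top anticlockwise to its stop so that the clamp lets go, then take the block by its black lifting handle and work it out by rocking it a few degrees to its left and right while lifting gently. The heater is light and stays standing where it is on the bench: it must not be lifted, tipped or dragged along with the block, and the glassware, bottles and timer around it are left alone. Finish while holding the block by its handle, level and straight above the well, just clear of the rim by about two centimetres, so that the well underneath can be inspected.

Things in the scene. Friction and masses are not known exactly. Their poses are not given: they have to be found in the camera images.
- heater: dry-block heater, light grey housing on a dark foot, 170 mm (x) by 220 mm (y), flat deck 76 mm above the bench; 2.9 kg, heavier at the rear, loose on four rubber feet. Origin on the bench under its centre, -x its front (display, keys), z up. Behind the knob, in the deck, lies the black-rimmed well
- clamp_knob (a joint): clamp knob's angle: 0 = tight, grows anticlockwise seen from above, stop at 1.4 rad = released; takes about 0.3 N m, stays where it is left. Starts at 0 to 0.2. Released, the clamp's spring still grips the block's sides: straight up takes 32 to 44 N, which lifts the 28 N heater too; lifting one end (y) at a time takes about half
- knob_grip (a point): point on the black clamp knob's upright axis at grip height, 113 mm above the bench, 48 mm in front (-x) of the heater's origin. Bar grip 42 mm long, 14 mm thick, from 7 mm above this point to 23 mm below, where a 45 mm round flange begins. At joint value q the bar lies q - 0.7 rad anticlockwise of the heater's x axis (0.7 rad clockwise of this point's own x axis)
- block_handle (a point): centre of the black rubber-faced lifting handle of the vial block: an upright rounded slab 34 mm (x) by 16 mm (y) by 34 mm tall on a thin 8 mm stem; held across its 16 mm (y) it cannot turn in the fingers while it is rocked. It is 25 mm above the block's top face, 71 mm above its underside, on its centre line; block axes, parallel to the heater's when seated (117 mm above the bench then)
- block_bottom (a point): centre of the vial block's underside, block axes. Bare aluminium block 44 mm (x) by 66 mm (y) by 46 mm tall with eight empty vial holes, 0.28 to 0.38 kg with its handle; seated, its underside is on the well's floor, 30 mm below the rim
- well_rim (a point): centre of the seated block's place, at the height of the well's rim: 36 mm behind (+x) the heater's origin, 76 mm above the bench; heater axes. Well 30 mm deep, 71 mm wide in y (2.5 mm of play at each end of the block: it can lean about 0.15 rad); lands in its front and rear walls grip the block near both ends until its underside has risen 18 mm
- beaker_100: small glass beaker, 55 mm across, 71 mm tall, origin under its centre; leave alone
- petri_dish: glass dish, 60 mm across, 15 mm tall; leave alone
- cylinder_100: glass measuring cylinder, 173 mm tall on a 60 mm foot; leave alone
- timer: white bench timer, 52 x 66 x 21 mm; leave alone
- reagent_bottle: clear bottle with blue screw cap, 60 mm across, 125 mm tall; leave alone
- flask: conical flask, 81 mm across, 122 mm tall; leave alone
- cuvette: small capped cuvette, 14 x 14 x 50 mm, standing; leave alone
Mind the look-alikes: they are no part of the job. What is shaped like the part that bears block_handle but red is not meant.

How it is judged:
By the outcome, as a careful person would: the job done as asked, in the order asked, and still so for the second after the job is handed in, while the arm keeps its last pose, push and grip.
It also fails if it takes over 54 s, if anything falls off the work surface, if the arm or the gripper's body presses on something with over 40 N, if the wrist force passes 120 N, or if a joint passes its speed limit or range.

## Working session

There is one attempt and no reset: what is moved stays moved. The work goes in short steps, each a Python script; the robot and the scene stay as the last script left them, time stands still between calls to the robot, and variables do not carry over. Pictures are saved under pics/ and viewed, at most 10 in all, crops included, and the job is handed in when it is done.

```bash
ls; mkdir -p pics; cat > h.py <<'E'
import numpy as np, cv2
from scipy.spatial.transform import Rotation as R
from plant import arm, open_gripper, grasp, snapshot, workorder, search_frame, landmark_of, monitor
def att(s):
    a=np.array(s["attitude"],float)
    return a if a.shape==(3,3) else R.from_quat(a).as_matrix()
def ray(s,px):
    K=np.array(s["intrinsics"]);d=np.linalg.solve(K,[px[0],px[1],1.])
    return np.array(s["position"]),att(s)@(d*[1,-1,-1])
def at_z(s,px,z):
    p,d=ray(s,px);return p+d*(z-p[2])/d[2]
def by_depth(s,px):
    p,d=ray(s,px);u,v=int(round(px[0])),int(round(px[1]))
    return p+d*s["depth"][v,u]
E
cat > a.py <<'E'
from h import *
for c in ("scene","top"):
    s=snapshot(c); cv2.imwrite(f"pics/{c}0.png",s["frame"])
    print(c,[k for k in s if k not in("frame","depth")],np.round(s["position"],3),np.round(s["attitude"],3))
    for n,z in (("heater",0),("knob_grip",.113),("block_handle",.117),("well_rim",.076)):
        for r in landmark_of(s,n)[:3]: print(n,round(r["p"],2),np.round(r["centre"],1),np.round(at_z(s,r["centre"],z),3),np.round(by_depth(s,r["centre"]),3))
print(monitor.read_time())
E
python3 a.py
```

```text
pics
scene ['intrinsics', 'position', 'attitude', 'shot'] [ 0.197 -0.661  1.034] [ 0.342 -0.075 -0.212  0.913]
heater 0.84 [271.5 212.7] [0.544 0.154 0.   ] [0.518 0.092 0.078]
knob_grip 0.59 [256.1 195. ] [0.496 0.135 0.113] [0.494 0.13  0.119]
block_handle 0.83 [245.3 364.6] [ 0.297 -0.265  0.117] [ 0.303 -0.244  0.067]
block_handle 0.82 [282.9 175.2] [0.586 0.165 0.117] [0.581 0.154 0.129]
well_rim 0.71 [257.3 195.9] [0.51  0.163 0.076] [0.497 0.13  0.115]
well_rim 0.63 [281.8 188.2] [0.58  0.16  0.076] [0.573 0.145 0.093]
top ['intrinsics', 'position', 'attitude', 'shot'] [0.463 0.07  1.738] [ 0.016 -0.018 -0.697  0.717]
heater 0.58 [247.  207.3] [0.547 0.159 0.   ] [0.543 0.155 0.083]
knob_grip 0.45 [253.1 222.3] [0.493 0.132 0.113] [0.493 0.131 0.13 ]
block_handle 0.74 [246.3 192.5] [0.59  0.157 0.117] [0.589 0.156 0.132]
block_handle 0.72 [362.9 277.4] [ 0.324 -0.231  0.117] [ 0.319 -0.241  0.062]
block_handle 0.38 [243.  194.6] [0.583 0.167 0.117] [0.582 0.166 0.137]
well_rim 0.61 [242.9 192.4] [0.594 0.171 0.076] [0.589 0.167 0.135]
0.5
```

View pics/scene0.png

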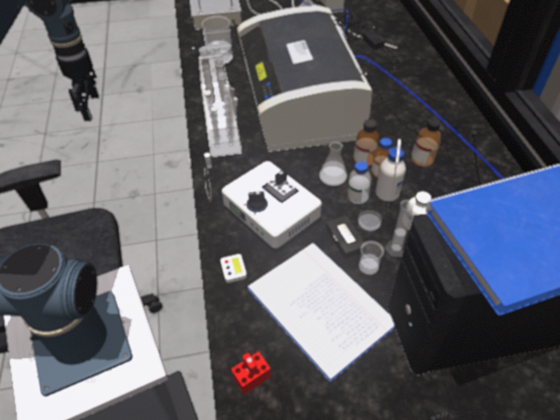

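View pics/top0.png

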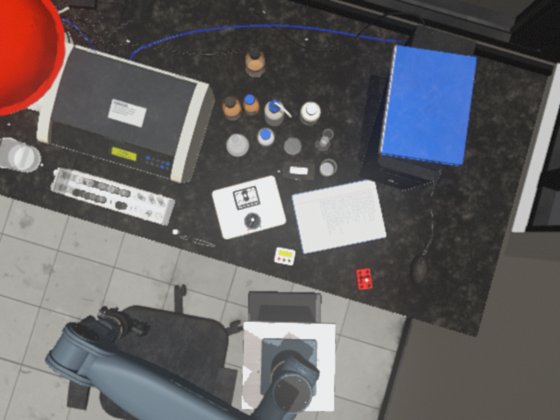

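The red look-alike is at (250,370) in the scene view. The heater is at (270,200), with its knob at (258,200) and black handle at (283,178). Next I take a close look from above with the wrist camera.

```bash
cat >> h.py <<'E'
def down(a):
    "tool down, closing line (tool y) at world angle a"
    y=np.array([np.cos(a),np.sin(a),0]);z=np.array([0,0,-1.]);return R.from_matrix(np.c_[np.cross(y,z),y,z])
def best(p,a):
    "down pose with closing angle a (mod pi) with least last-joint travel"
    c=[]
    for k in (-1,0,1,2):
        q=down(a+k*np.pi).as_quat();j=arm.ik(p,q)
        if j is not None:c.append((abs(j[5]),k,q,np.round(j,2)))
    return min(c,key=lambda t:t[0])
E
cat > b.py <<'E'
from h import *
print(np.round(monitor.read_tool_rot(),3))
yaw=.28; p=[.50,.143,.30]
b=best(p,yaw+np.pi/2); print(b)
arm.move_to(p,b[2])
s=snapshot("wrist"); cv2.imwrite("pics/w1.png",s["frame"])
print(np.round(s["position"],3))
for n,z in (("heater",0),("knob_grip",.113),("block_handle",.117),("well_rim",.076)):
    for r in landmark_of(s,n)[:3]: print(n,round(r["p"],2),np.round(r["centre"],1),np.round(at_z(s,r["centre"],z),3),np.round(by_depth(s,r["centre"]),3))
np.savez("w1.npz",**s)
print(monitor.read_time(),monitor.read_position())
E
python3 b.py
```

```text
[ 0.193  0.981 -0.    -0.   ]
(np.float64(0.13043588205510126), 2, array([-0.13954311,  0.990216  ,  0.        ,  0.        ]), array([ 0.15,  0.06,  0.26,  1.76,  0.  , -0.13]))
[0.429 0.124 0.441]
heater 0.75 [275.4 203.5] [0.548 0.151 0.   ] [0.528 0.147 0.074]
knob_grip 0.8 [276.1 182.2] [0.495 0.139 0.113] [0.494 0.139 0.117]
block_handle 0.57 [274.5 260.8] [0.579 0.161 0.117] [0.572 0.159 0.134]
2.4417 [0.49973823 0.14367732 0.29990837]
```

View pics/w1.png

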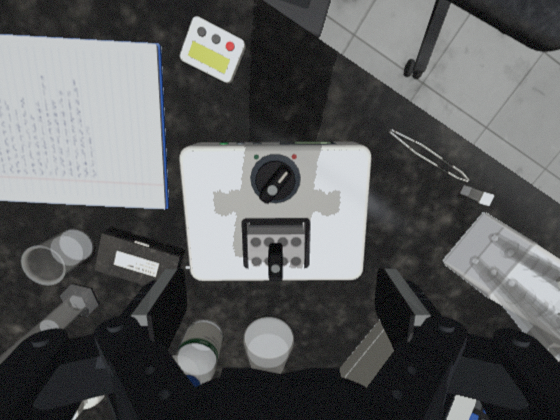

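The heater sits squarely in view: deck from (182,145) to (370,280), knob at (276,180), handle at (275,260). The knob bar runs lower-left to upper-right, so it is tight. Next I refine the pose and yaw from the depth cloud.

```bash
cat >> h.py <<'E'
def cloud(s):
    K=np.array(s["intrinsics"]);v,u=np.mgrid[:420,:560]
    d=np.stack([(u-K[0,2])/K[0,0],-(v-K[1,2])/K[1,1],-np.ones(u.shape)],-1)*s["depth"][...,None]
    return d@att(s).T+np.array(s["position"])
def rect(P): return cv2.minAreaRect(np.float32(P[:,:2])*1000)
def axis(P):
    c=P[:,:2].mean(0);w,V=np.linalg.eigh(np.cov((P[:,:2]-c).T));return c,np.arctan2(V[1,1],V[0,1]),np.sqrt(w)
E
cat > c.py <<'E'
from h import *
s=dict(np.load("w1.npz")); P=cloud(s); near=np.hypot(P[...,0]-.54,P[...,1]-.153)<.16
dk=P[near&(abs(P[...,2]-.076)<.008)&(s["frame"].min(-1)>110)]
print("deck",len(dk),np.median(dk[:,2]),rect(dk))
m=np.zeros((420,560),np.uint8);m[near&(abs(P[...,2]-.076)<.008)]=255
m=cv2.morphologyEx(m,cv2.MORPH_OPEN,np.ones((7,7)));print("deck2",rect(P[m>0]))
for n,c in(("knob",(.495,.139)),("handle",(.579,.161))):
    for z0 in (.107,.112,.117,.122):
        k=P[(np.hypot(P[...,0]-c[0],P[...,1]-c[1])<.035)&(P[...,2]>z0)&(P[...,2]<.145)]
        if len(k)>9: print(n,z0,len(k),k[:,2].max().round(3),[np.round(a,4) for a in axis(k)],rect(k))
E
python3 c.py
```

```text
deck 18653 0.0746911913121095 ((545.7103881835938, 152.17601013183594), (169.67347717285156, 219.33726501464844), 16.33962631225586)
deck2 ((545.2296142578125, 151.91778564453125), (168.45492553710938, 219.29861450195312), 16.467443466186523)
knob 0.107 560 0.121 [array([0.4981, 0.1382]), np.float64(2.7506), array([0.0041, 0.0118])] ((499.5098876953125, 138.3783416748047), (14.076083183288574, 41.9577751159668), 67.21150207519531)
knob 0.112 537 0.121 [array([0.4984, 0.1383]), np.float64(2.743), array([0.004 , 0.0117])] ((499.53289794921875, 138.36866760253906), (14.076083183288574, 41.90781784057617), 67.21150207519531)
knob 0.117 429 0.121 [array([0.4991, 0.1384]), np.float64(2.7502), array([0.0034, 0.0112])] ((499.243896484375, 138.26455688476562), (12.667014122009277, 40.12446212768555), 68.0107650756836)
handle 0.107 539 0.135 [array([0.5758, 0.1609]), np.float64(-2.8591), array([0.0045, 0.0103])] ((579.6038818359375, 161.8310089111328), (33.35936737060547, 15.408465385437012), 16.817184448242188)
handle 0.112 515 0.135 [array([0.5764, 0.161 ]), np.float64(-2.8548), array([0.0045, 0.0103])] ((579.6082153320312, 161.81658935546875), (33.35936737060547, 15.378308296203613), 16.817184448242188)
handle 0.117 488 0.135 [array([0.577 , 0.1612]), np.float64(-2.8606), array([0.0045, 0.0101])] ((579.599853515625, 161.803955078125), (33.431819915771484, 15.08131217956543), 16.19390869140625)
handle 0.122 459 0.135 [array([0.5778, 0.1615]), np.float64(-2.8616), array([0.0045, 0.0099])] ((579.6046142578125, 161.78631591796875), (33.43404006958008, 15.036011695861816), 16.174238204956055)
```

```bash
cat > d.py <<'E'
from h import *
yaw=.286; k=np.array([.4995,.1385]); a0=-.396+np.pi/2
gz=.114-arm.grip_depth
b=best([*k,.16],a0); print(b[3])
arm.move_to([*k,.16],b[2]); arm.movel([*k,gz],speed=.08)
print("F",np.round(monitor.read_ft_force(),1)); grasp()
print("w",monitor.read_gripper_width(),monitor.read_grasp_force())
j=np.array(monitor.read_joint_pos()); end=yaw-.7+1.4+np.pi/2
tot=end-a0+.03
for f in (.25,.5,.75,.9,1):
    t=j.copy(); t[5]-=tot*f; arm.goto_joints(t)
    r=R.from_quat(monitor.read_tool_rot()).as_matrix()[:,1]
    print(f,"closing",round(np.arctan2(r[1],r[0])%np.pi,3),"target",round(end%np.pi,3),"M",np.round(monitor.read_moment(),2),"F",np.round(monitor.read_ft_force(),1))
print(monitor.read_time())
E
python3 d.py
```

```text
[ 0.14  0.03 -0.06  1.48  0.    0.54]
F [0.1 0.4 0.9]
w 0.1501201882665865 59.856188893318176
0.25 closing 1.526 target 2.557 M [-0.08  0.11  0.46] F [-0.3 -1.2  0.6]
0.5 closing 1.877 target 2.557 M [-0.05  0.14  0.34] F [-0.8 -1.   0.3]
0.75 closing 2.23 target 2.557 M [0.17 0.31 0.4 ] F [-0.7  0.5  1.3]
0.9 closing 2.441 target 2.557 M [0.27 0.35 0.38] F [-1.2  0.7  2.9]
1 closing 2.579 target 2.557 M [ 0.38  0.46 -0.43] F [-2.5  2.7  1.5]
6.6083
```

```bash
cat > e.py <<'E'
from h import *
j=np.array(monitor.read_joint_pos())
for d in (.03,.06):
    t=j.copy(); t[5]-=d; arm.goto_joints(t); print(d,np.round(monitor.read_moment(),2),np.round(monitor.read_ft_force(),1))
open_gripper(); p=monitor.read_position(); arm.movel([p[0],p[1],.18],speed=.12)
pp=[.515,.143,.28]; b=best(pp,.286+np.pi/2); arm.move_to(pp,b[2])
s=snapshot("wrist"); cv2.imwrite("pics/w2.png",s["frame"]); np.savez("w1.npz",**s)
print(monitor.read_time())
E
python3 e.py; python3 c.py|grep -v 122
```

```text
0.03 [ 0.33  0.36 -1.22] [-0.8  1.4  1.1]
0.06 [ 0.34  0.42 -1.72] [-1.9  1.5  1.8]
9.4833
deck 21393 0.0746775546806947 ((544.8810424804688, 151.59906005859375), (167.3203125, 219.51736450195312), 16.551679611206055)
deck2 ((544.8810424804688, 151.59906005859375), (167.3203125, 219.51736450195312), 16.551679611206055)
knob 0.107 651 0.121 [array([0.4983, 0.1377]), np.float64(0.9866), array([0.004 , 0.0117])] ((499.41143798828125, 138.0912322998047), (41.594425201416016, 14.181478500366211), 56.98606491088867)
knob 0.117 505 0.121 [array([0.4992, 0.138 ]), np.float64(0.9977), array([0.0034, 0.0113])] ((499.38824462890625, 138.4480438232422), (40.63655090332031, 12.725391387939453), 57.14321517944336)
handle 0.107 615 0.135 [array([0.5758, 0.1611]), np.float64(-2.8459), array([0.0044, 0.0103])] ((579.5137329101562, 162.3946075439453), (33.33707809448242, 15.50804615020752), 17.160621643066406)
handle 0.112 587 0.135 [array([0.5763, 0.1613]), np.float64(-2.8462), array([0.0044, 0.0103])] ((579.5225219726562, 162.36749267578125), (33.3668212890625, 15.3344087600708), 16.927074432373047)
handle 0.117 557 0.135 [array([0.5769, 0.1615]), np.float64(-2.8459), array([0.0044, 0.0101])] ((579.5403442382812, 162.30955505371094), (33.396812438964844, 15.093059539794922), 16.68710708618164)
```

View pics/w2.png

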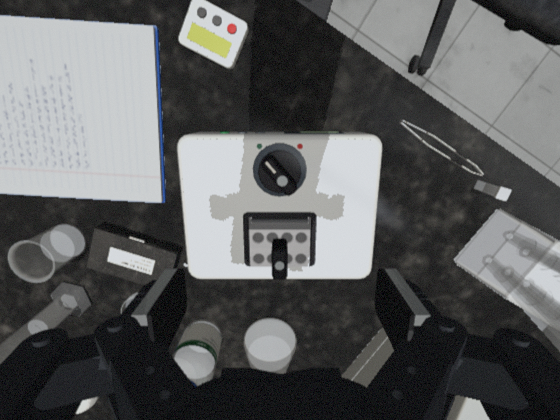

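The knob stands at q ≈ 1.40, bar from upper left to lower right at (280,172), and the heater hasn't moved. Next I grasp the handle and rock it in small guarded steps.

```bash
cat > f.py <<'E'
from h import *
import json,sys
yaw=.288; hd=np.array([.5798,.1623])
b=best([*hd,.18],yaw+np.pi/2); print(b[3])
arm.move_to([*hd,.18],b[2]); arm.movel([*hd,.117-arm.grip_depth],speed=.08)
print("F",np.round(monitor.read_ft_force(),1)); grasp()
print("w",monitor.read_gripper_width(),monitor.read_grasp_force(),"F",np.round(monitor.read_ft_force(),1),np.round(monitor.read_moment(),2),monitor.read_time())
json.dump([list(map(float,monitor.read_position())),list(map(float,monitor.read_tool_rot()))],open("ref.json","w"))
E
cat > rock.py <<'E'
from h import *
import json
yaw=.288; ref,q0=json.load(open("ref.json")); ref=np.array(ref); R0=R.from_quat(q0)
ux=np.array([np.cos(yaw),np.sin(yaw),0])
piv=np.array([ref[0],ref[1],.061])
def pose(l,r):
    Rt=R.from_rotvec(ux*(l-r)/66)
    return piv+[0,0,(l+r)/2000]+Rt.apply(ref-piv),(Rt*R0).as_quat()
def run(seq,start,lim=27,speed=.008,sub=2.5):
    c=np.array(start,float)
    for t in seq:
        t=np.array(t,float);n=max(1,int(np.ceil(abs(t-c).max()/sub)))
        for i in range(1,n+1):
            e=c+(t-c)*i/n;p,q=pose(*e);arm.movel(p,speed=speed,rot=q)
            f=monitor.read_ft_force()
            print(e,"F",np.round(f,1),"M",np.round(monitor.read_moment(),2),"t",round(monitor.read_time(),2))
            if abs(f[2])>lim: print("STOP");return
        c=t
E
python3 f.py && python3 -c "
from rock import *
run([(5,0),(5,5)],(0,0))
s=snapshot('wrist');cv2.imwrite('pics/w3.png',s['frame']);np.savez('w1.npz',**s)"; python3 c.py|grep deck
```

```text
[ 0.16  0.24  0.22  1.54  0.   -0.13]
F [-0.4  0.7  1.1]
w 0.1781984243297198 59.70530033111572 F [ 0.8 -3.9  1.9] [-0.64 -0.08  0.02] 11.8417
[2.5 0. ] F [ 0.8  0.4 -1.8] M [-0.79 -0.48  0.  ] t 12.37
[5. 0.] F [ 1.8 -0.3 -4.3] M [-0.99 -0.7  -0.02] t 12.75
[5.  2.5] F [  5.1  -3.6 -10.7] M [-0.75 -1.16  0.04] t 13.14
[5. 5.] F [  5.1  -2.7 -12.5] M [-0.57 -1.39  0.05] t 13.53
deck 91785 0.07458116145115964 ((544.649169921875, 151.30714416503906), (167.6288299560547, 219.0070037841797), 16.44642448425293)
deck2 ((545.0321044921875, 151.60292053222656), (168.51559448242188, 220.2279052734375), 16.4522647857666)
```

View pics/w3.png

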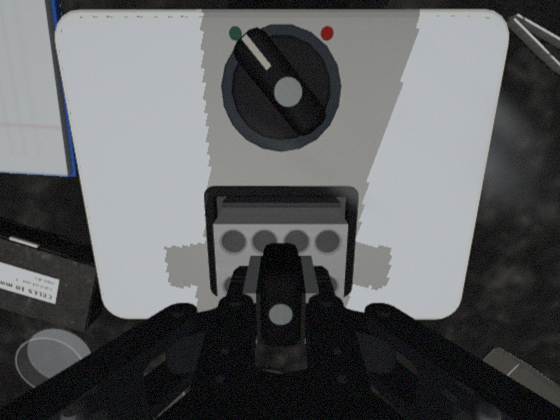

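The block is held between the pads at (280,290), the knob still points at its released mark, and the deck sits at the same height and pose as before. I continue rocking.

```bash
cat > g.py <<'E'
from h import *
s=snapshot('wrist');P=cloud(s);r=np.array([np.cos(.288),np.sin(.288)]);n=np.array([-r[1],r[0]])
d=P[...,:2]-[.5798,.1623];X=d@r;Y=d@n;Z=P[...,2]
for nm,lo,hi in(("left",.018,.031),("right",-.031,-.018)):
    m=(Y>lo)&(Y<hi)&(X>-.024)&(X<-.012)&(s["frame"].min(-1)>90);print(nm,m.sum(),np.round(np.percentile(Z[m],[20,50,80]),4) if m.any() else "")
m=(abs(Y)<.1)&(X>-.1)&(X<-.04)&(Z<.078)&(Z>.07);print("deck",m.sum(),np.median(Z[m]).round(4),"pos",np.round(monitor.read_position(),4),"F",np.round(monitor.read_ft_force(),1))
E
python3 g.py; python3 -c "
from rock import *
run([(5,10),(12,7),(9,15)],(5,5))"; python3 g.py
```

```text
left 274 [0.0927 0.0931 0.0937]
right 266 [0.0929 0.0933 0.0938]
deck 42083 0.0747 pos [0.58   0.1609 0.1014] F [  4.3  -2.8 -11. ]
[5.  7.5] F [  6.3  -3.3 -13.9] M [-0.41 -1.52  0.06] t 14.02
[ 5. 10.] F [  6.9  -2.5 -14.8] M [-0.1  -1.67  0.12] t 14.4
[7.33333333 9.        ] F [  5.8  -0.4 -14.9] M [-0.27 -1.75  0.1 ] t 14.81
[9.66666667 8.        ] F [  5.2  -0.5 -14.8] M [-0.41 -1.65  0.05] t 15.21
[12.  7.] F [  5.6  -0.  -15.8] M [-0.56 -1.73 -0.05] t 15.61
[11.25  9.  ] F [  6.4  -1.  -16.4] M [-0.25 -1.67 -0.06] t 15.97
[10.5 11. ] F [  6.   -1.9 -15.7] M [ 0.   -1.66  0.11] t 16.33
[ 9.75 13.  ] F [  6.7  -0.4 -15.7] M [ 0.22 -1.5   0.11] t 16.69
[ 9. 15.] F [  5.9  -0.3 -14.3] M [ 0.47 -1.41  0.17] t 17.05
left 298 [0.0973 0.0979 0.0985]
right 299 [0.1015 0.1022 0.1028]
deck 38999 0.0747 pos [0.5786 0.1658 0.1078] F [  5.8  -0.5 -14.9]
```

```bash
python3 -c "
from rock import *
run([(19,13),(17,23),(25,21),(27,27)],(9,15))"; python3 g.py
```

```text
[11.5 14.5] F [  5.7   1.5 -16.3] M [ 0.22 -1.67  0.15] t 17.51
[14. 14.] F [  5.6   0.5 -16.1] M [ 0.07 -1.64  0.02] t 17.91
[16.5 13.5] F [  6.   -0.1 -15.3] M [-0.13 -1.68 -0.07] t 18.3
[19. 13.] F [  5.   -0.3 -15.1] M [-0.32 -1.69 -0.17] t 18.69
[18.5 15.5] F [  6.   -0.3 -14.7] M [-0.09 -1.58 -0.04] t 19.1
[18. 18.] F [-0.1  0.3 -3.1] M [-0.06  0.1   0.01] t 19.5
[17.5 20.5] F [-0.7  0.4 -4. ] M [ 0.1  -0.    0.05] t 19.89
[17. 23.] F [ 0.1  0.5 -2.5] M [0.18 0.07 0.02] t 20.28
[19.  22.5] F [ 0.1  0.2 -3. ] M [0.1  0.02 0.  ] t 20.64
[21. 22.] F [ 0.1 -0.9 -3.9] M [-0.    0.04  0.01] t 21.0
[23.  21.5] F [-0.5 -1.8 -3.6] M [-0.02 -0.06  0.04] t 21.35
[25. 21.] F [-0.4  0.7 -3.1] M [-0.11 -0.06 -0.03] t 21.7
[25.66666667 23.        ] F [ 0.2 -0.4 -3.4] M [-0.1  -0.03 -0.02] t 22.05
[26.33333333 25.        ] F [-0.6 -0.  -3.1] M [ 0.   -0.06 -0.01] t 22.39
[27. 27.] F [-0.6 -0.5 -3.8] M [ 0.02 -0.03 -0.  ] t 22.73
left 376 [0.0717 0.1173 0.1179]
right 379 [0.0703 0.1174 0.1181]
deck 32236 0.0747 pos [0.5802 0.1614 0.1257] F [-0.3  0.5 -3.8]
```

The block is free, and only its weight of about 3.3 N is left on the tool. Next I lift it to 20 mm above the rim and check that it is level and centred.

```bash
python3 -c "
from rock import *
run([(50,50)],(27,27),speed=.03,sub=12)
arm.dwell(.3)
s=snapshot('wrist');P=cloud(s);r=np.array([np.cos(.288),np.sin(.288)]);n=np.array([-r[1],r[0]])
d=P[...,:2]-[.5798,.1623];X=d@r;Y=d@n;Z=P[...,2]
m=(abs(Y)<.033)&(abs(X)<.024)&(Z>.132)&(Z<.148)&(s['frame'].min(-1)>90)
A=np.c_[X[m],Y[m],np.ones(m.sum())];z=Z[m]
for _ in range(3):
    c=np.linalg.lstsq(A,z,rcond=None)[0];k=abs(A@c-z)<.0015;A,z=A[k],z[k]
print('block plane slopes x,y, z0',c.round(4),len(z),'extent',A.min(0),A.max(0))
cv2.imwrite('pics/w4.png',s['frame'])
t=snapshot('scene');cv2.imwrite('pics/s4.png',cv2.resize(t['frame'][130:290,180:400],None,fx=3,fy=3))
q=R.from_quat(monitor.read_tool_rot()).as_matrix();print(q.round(3),monitor.read_position())
t=snapshot('top');P=cloud(t)
m=np.zeros((420,560),np.uint8);m[(np.hypot(P[...,0]-.54,P[...,1]-.153)<.16)&(abs(P[...,2]-.076)<.01)]=255
print('deck',rect(P[m>0]))
"; python3 g.py
```

```text
[38.5 38.5] F [-0.3  0.2 -3.3] M [0.02 0.   0.  ] t 23.32
[50. 50.] F [ 0.5 -0.3 -2.3] M [-0.01 -0.02  0.01] t 23.85
block plane slopes x,y, z0 [ 0.0033 -0.0036  0.1403] 3743 extent [-0.02244891 -0.03299975  1.        ] [0.02057966 0.032826   1.        ]
[[-0.959 -0.283  0.   ]
 [-0.283  0.959 -0.002]
 [ 0.    -0.002 -1.   ]] [0.58006888 0.1612097  0.14847227]
deck ((545.08984375, 150.0513916015625), (169.35284423828125, 219.6215362548828), 16.47148323059082)
left 438 [0.0455 0.1398 0.1407]
right 441 [0.0455 0.1399 0.1408]
deck 25804 0.0747 pos [0.5801 0.1612 0.1486] F [ 0.9  0.3 -2.4]
```

View pics/w4.png

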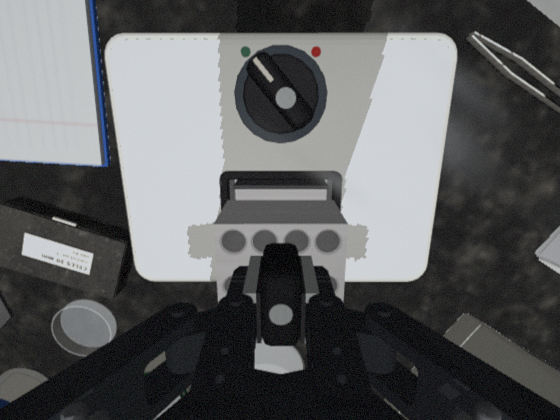

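View pics/s4.png

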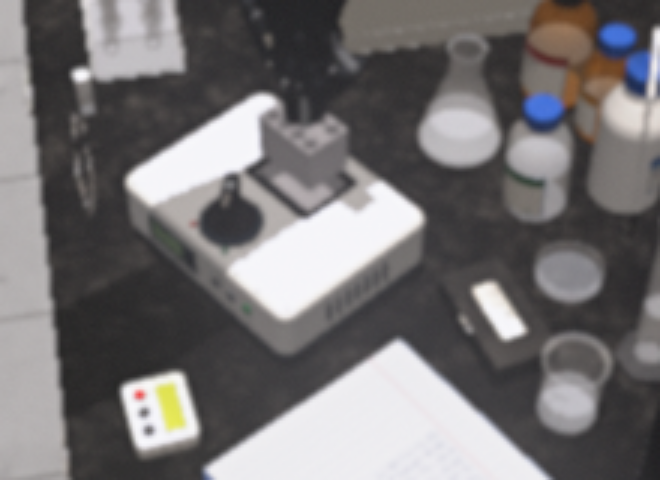

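The block hangs level (slopes under 0.004 rad) at (280,250), about 20 mm above the rim. The knob is at its stop and the heater and glassware are where they were, so I hand it in.

```bash
python3 -c "
from h import *
print(workorder.sign_off(),monitor.read_time())"
```

```text
the job is handed in; nothing more can be done
the job is handed in; nothing more can be done
```

The job is handed in: the clamp knob was turned to its stop, and the block was rocked free and is held level about 20 mm above the rim. The heater and the things around it were not moved.

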